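# Hang the slotted template on the headed pin

### The arm

A 6-joint arm with a two-finger parallel gripper is mounted at the origin on the work surface. World frame = base frame: x ahead of the robot, y to its left, z up, the work surface at z = 0. Lengths are in m, angles in rad, forces in N, time in s.
With the tool pointing down it reaches from about 0.35 to 0.95 m from the base axis. Payload 17.4 kg.
Tool frame: the origin (TCP) lies midway between the tips of the shut fingers; the grasp point (between the pads) lies 19 mm behind it; z points along the fingers, y is the direction in which the jaws open and shut (so a half turn about z gives the same grasp; the last joint's range is limited). The gripper opens to 93 mm and grips with 3 to 60 N. Pads are 15 mm wide; open, the fingers measure 128 mm over their backs; the gripper's body (75 mm by 188 mm) begins 65 mm behind the grasp point.
Start: joints at [-1.383, 0.116, 1.442, -0, 1.584, -0.038], TCP at [0.151, -0.658, 0.188] pointing down, gripper open.
Joint ranges: [-2.83, 2.83], [-0.83, 2.19], [0.07, 2.5], [-1.14, 4.28], [0.01, 3], [-2.97, 2.97]. Speed limits (rad/s): [1.89, 1.89, 2.22, 3.14, 3.14, 3.14].

### API

Orientations are given as a rotation vector (axis times angle).
In Python, from rig import arm, eoat, inverse_kinematics, monitor, grab_frame gives the robot as it stands. The module is installed in compiled form; this text tells all that it offers. Calls block until the motion is done:
- arm.move_to(position, orientation): joint-space move of the TCP to a pose.
- arm.line_to(position, rotation=None, feed=0.15): straight line of the TCP; rotation=None keeps the orientation; feed is the mean speed in m/s.
- arm.move_j(angles): joint-space move.
- eoat.grip(opening, grasp_force=None): finger opening in m; grasp_force is the grip in N (None keeps the last); returns when the fingers have stopped.
- arm.sleep(seconds).
- inverse_kinematics(position, orientation): joint angles nearest the present ones, or None.
- monitor.state(): the state.
- grab_frame(name): name is "side" or "top"; returns a dict with "frame" (420x560x3 uint8, blue, green, red), "range_z" (420x560 float32, m along the optical axis (not along the pixel's ray), 0 where there is no reading), "camera_matrix" (3x3 intrinsics, pixels), "rvec" (rotation vector, rad) and "tvec" (3), from world to camera coordinates, as OpenCV has them. Camera axes: x right, y down, z forward; pixel columns grow to the right and rows downward; lengths in m; the calibration is good to about 2 mm. A picture is of the moment at which its call begins.
A pose or a line that the arm cannot do raises arm.Unreachable and nothing moves.
- arm.finish_job(): hands the job in, once; it reports no verdict.
The state is a dict: "time": time; "joints": joint angles; "qd": joint speeds; "joint_torque": joint torques, N m; "ee_pos": TCP position; "ee_rot": TCP orientation; "force": force on the tool from outside, world axes, zero at the start; "ft_torque": the same for the moment, N m; "grip_width": finger opening in m.
Only numpy, scipy, OpenCV 4.12 (cv2) and the standard library are available. Lean on these libraries where they do the work, as an engineer would, in place of code of your own. Each camera call takes 0.05 s, during which the arm holds its last target. There are 200 camera calls.

### The job

Lift the slotted metal template by its wooden grip out of the rest block and hang it on the stand's headed pin: slide its slot sideways over the pin, behind the head, all the way in, then let it down gently until the pin sits in the pocket at the slot's end, and leave it hanging there upright on its own. The pin's height is set differently each time, so feel for it and never push hard on the stand or pin; leave the other things on the table where they are.

Things in the scene. Friction and masses are not known exactly. Their poses are not given: they have to be found in the camera images.
- template: Upright aluminium plate 5 mm thick with a dark wooden grip on top, 0.2 to 0.4 kg. Origin mid lower edge; x normal to the plate, y along its width, z up. Blade y -70 to +70, z 0 to 100, lower edge scooped. Above it the plate spans y -45 to +40, z up to 145, cut by the slot; then a 40 mm wide tang. Starts standing in the rest, leaning at most 0.07 rad. Hangs nearly upright from its pocket.
- slot_end (a point): Closed end of the template's slot, mid height, at (0, -7, 106.5) mm in the template. The slot is 13 mm high (z 100 to 113), cut right through the plate's thickness, and open at the template's +y side.
- ledge (a point): On the blade's top edge, at (0, 55, 100) mm in the template: the blade sticks out as a bare ledge under the slot's mouth, from y = +40 to +70, with nothing above it; the ledge's top is level with the slot's floor.
- pocket_top (a point): Middle of the roof of the template's pocket, at (0, 0, 125) mm in the template. The pocket goes up from the slot at its closed end: y -7 to +7, from z = 113 (slot's roof) to 125.
- grip (a point): Middle of the wooden grip, at (0, 0, 203) mm in the template: where to pinch it from above, across its 16 mm thickness (template x). The grip is 70 mm long along y and spans z 183 to 219.
- stand: Fixed steel stand, origin on the table under the pin. Base 130 x 150 mm, 14 mm thick; 24 mm square post at x = +36, 186 mm high. A dark block (42 x 40 x 26 mm) clamped on the post holds a horizontal pin pointing to the stand's -x. The clamp is only hand-tight: anything pushing stand or pin with over 25 N counts as forcing it.
- pin_nominal (a point): 155 mm above the stand's origin: middle of the pin's free length in plan, but NOT its true height. The clamp is set anew each time: the pin's axis lies 15 mm below to 15 mm above this point, level. The height is not reported; find it by feel (e.g. raise the ledge against the pin's underside). Axes as the stand's.
- pin_head (a point): Outer face of the pin's head at nominal height, 18 mm to the stand's -x of pin_nominal (true height as uncertain). Pin 10 mm in diameter, free from the block's face (x = +12) to the head (x = -12 to -18, 24 mm in diameter). The head passes neither slot nor pocket: the plate must go on along the stand's y, square to the pin, from the side its slot requires.
- rest: Fixed wooden rest block 70 x 160 mm, 50 mm tall, with a groove 7 mm wide along its y, floor 14 mm above the table, in which the template stands upright. Origin under its middle; z up.
- bowl: shallow dark wooden bowl, 72 mm across, 34 mm tall; loose bystander, not to be disturbed. Origin at the middle of its underside.
- paperweight: domed amber glass paperweight, 62 mm across, 38 mm tall; loose bystander, not to be disturbed. Origin at the middle of its underside.
- jar: closed green glass jar, 64 mm across, 100 mm tall; loose bystander, not to be disturbed. Origin at the middle of its underside.
- tumbler: clear glass tumbler, 72 mm across, 100 mm tall; loose bystander, not to be disturbed. Origin at the middle of its underside.
- mould: brass ring mould, 90 mm across, 60 mm tall; loose bystander, not to be disturbed. Origin at the middle of its underside.
- paddle: dark wooden paddle lying flat, 270 mm long along its x, 85 mm wide, 14 mm thick; loose bystander, not to be disturbed. Origin on the table near its middle.
- jacks: steel jacks (large spring tweezers) lying flat, 270 mm long along their x, 6 mm thick; loose bystander, not to be disturbed. Origin on the table near its middle.
Not all that is in view belongs to the job. There is more than one size of the template; the one meant has the size given above.

How it is judged:
On the way, in this order (a step that is already met when the one before it is completed fails the run):
1. the template is lifted clear of the rest (z of template in the frame of rest above 0.055 m and contact force between template and rest below 0.1 N), for 0.1 s.
2. the slot has slid sideways over the pin, behind its head (x of pocket_top in the frame of stand between -0.012 and 0.013 m and y of pocket_top in the frame of stand between -0.02 and 0.02 m and z of pocket_top in the frame of stand between 0.141 and 0.195 m and angle between template's own z axis and vertical below 0.15 rad and angle between the x axis of template and the x axis of stand, either way round below 0.35 rad), for 0.1 s.
At the end, for the whole second after the job is handed in: The template hangs still (under 0.03 m/s, 0.3 rad/s) on the stand's pin, bearing over 0.8 N: pocket roof within 5 mm sideways of the pin axis, between block and head, 141 to 179 mm above the stand's origin, upright within 0.12 rad, square to the pin within 0.35 rad (x of pocket_top in the frame of stand between -0.012 and 0.013 m and y of pocket_top in the frame of stand between -0.005 and 0.005 m and z of pocket_top in the frame of stand between 0.141 and 0.179 m and angle between template's own z axis and vertical below 0.12 rad and angle between the x axis of template and the x axis of stand, either way round below 0.35 rad and contact force between template and stand above 0.8 N and linear speed of template below 0.03 m/s and angular speed of template below 0.3 rad/s); the robot touches nothing.
It fails at once if the stand or its pin is pushed with more than 25 N (contact force between stand and anything else above 25 N).
It fails at once if a bystander is moved by more than 20 mm (distance of any of bowl, paperweight, jar, tumbler, mould, paddle, jacks from where it was at the start of the episode above 0.02 m).
It also fails if it takes over 59 s, if anything falls off the work surface, if the arm or the gripper's body presses on something with over 40 N, if the wrist force passes 120 N, or if a joint passes its speed limit or range.

## Working session

There is one attempt and no reset: what is moved stays moved. The work goes in short steps, each a Python script; the robot and the scene stay as the last script left them, time stands still between calls to the robot, and variables do not carry over. Pictures are saved under pics/ and viewed, about 8 in all and at most 12, crops included, and the job is handed in when it is done.

```bash
mkdir -p pics
cat > h.py <<'E'
import numpy as np, cv2
from rig import arm, eoat, inverse_kinematics, monitor, grab_frame
from scipy.spatial.transform import Rotation as R
def cloud(f):
    z=f["range_z"]; K=np.array(f["camera_matrix"]); h,w=z.shape
    u,v=np.meshgrid(np.arange(w),np.arange(h))
    c=np.stack([(u-K[0,2])/K[0,0]*z,(v-K[1,2])/K[1,1]*z,z],-1)
    Rm=cv2.Rodrigues(np.array(f["rvec"],float))[0]
    p=(c-np.array(f["tvec"]).ravel())@Rm
    p[z==0]=np.nan
    return p
E
python3 - <<'E'
from h import *
import pickle
d={}
for n in("side","top"):
    f=grab_frame(n); cv2.imwrite(f"pics/{n}0.png",f["frame"]); d[n]=f
    Rm=cv2.Rodrigues(np.array(f["rvec"],float))[0]
    print(n,-Rm.T@np.array(f["tvec"]).ravel(),Rm[2],f["camera_matrix"][0][0])
pickle.dump(d,open("d0.pkl","wb"))
print(monitor.state())
E
```

```text
side [0.35858907 1.0106024  1.05894769] [ 0.13693915 -0.74647058 -0.65117535] 515.6711314388984
top [0.33060854 0.01044469 1.70351208] [ 0.15742068 -0.0114535  -0.98746521] 464.32708466097336
{'time': 0.1, 'joints': array([-1.38280037e+00,  1.16451499e-01,  1.44217549e+00,  1.19753342e-05,
        1.58402814e+00, -3.78047541e-02]), 'qd': array([-1.82182840e-03,  5.89013404e-04, -4.61732911e-04,  2.41574621e-05,
        3.07015221e-04, -1.89889931e-03]), 'joint_torque': array([ 1.98442605e-03, -7.22895241e+01, -6.23864722e+01,  7.81454681e-02,
        2.28164118e-02, -9.91670140e-05]), 'ee_pos': array([ 0.15107536, -0.65765524,  0.18708421]), 'ee_rot': array([-3.12053812e+00, -3.53814672e-01,  1.06419269e-04]), 'force': array([-0.544421  ,  0.27431865,  0.15688543]), 'ft_torque': array([-0.00199066,  0.01980021, -0.00875823]), 'grip_width': 0.09304529557862143}
```

View pics/side0.png

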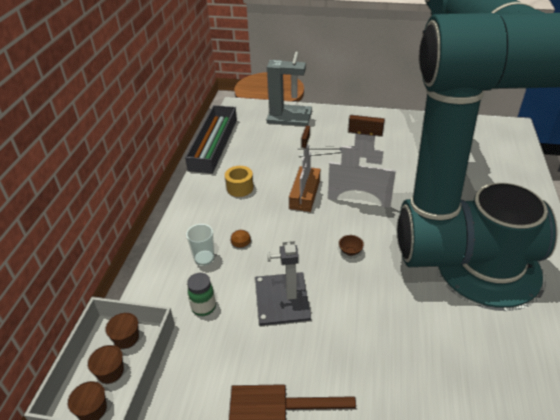

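View pics/top0.png

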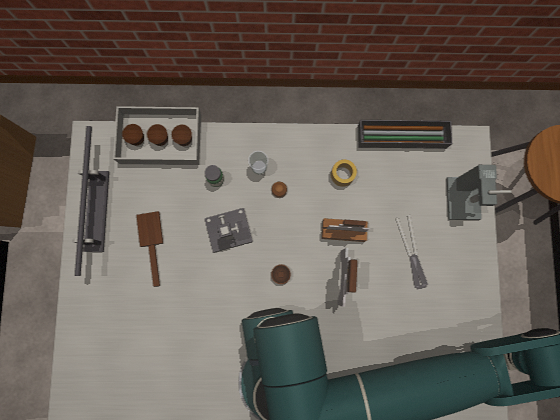

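Side picture: template in the wooden rest at (306,165) and a larger-looking template at (362,160); the stand is at (290,270). In the top picture the rest is at (345,230), the other template at (347,278) and the stand at (229,228). These two templates are the only things to confuse, so I'll measure both.

Run:
```python
from h import *
import pickle
d=pickle.load(open("d0.pkl","rb"))
s=d["side"]["frame"]; t=d["top"]["frame"]
a=cv2.resize(s[105:335,240:410],None,fx=3.5*.74,fy=3.5*.74,interpolation=cv2.INTER_CUBIC)
b=cv2.resize(t[195:310,195:385],None,fx=1.8,fy=1.8,interpolation=cv2.INTER_CUBIC)
c=np.zeros((max(a.shape[0],b.shape[0]),a.shape[1]+b.shape[1],3),np.uint8)
c[:a.shape[0],:a.shape[1]]=a;c[:b.shape[0],a.shape[1]:]=b
cv2.imwrite("pics/crop1.png",c);print(c.shape)
for n,boxes in(("side",{"A":(115,210,285,325),"B":(110,210,326,400),"stand":(235,325,250,315)}),("top",{"A":(212,246,315,372),"B":(246,310,328,362),"stand":(203,256,200,258)})):
    p=cloud(d[n]); 
    for k,(r0,r1,c0,c1) in boxes.items():
        q=p[r0:r1,c0:c1].reshape(-1,3); q=q[np.isfinite(q).all(1)]; 
        for lo,hi in((.005,.03),(.03,.06),(.06,.115),(.115,.17),(.175,.24),(.24,.4)):
            m=q[(q[:,2]>lo)&(q[:,2]<hi)]
            if len(m)>5:
                (cx,cy),sz,an=cv2.minAreaRect(m[:,:2].astype(np.float32))
                print(n,k,lo,hi,len(m),np.round([cx,cy,*sz,an],3),"zmax",m[:,2].max().round(3))
```

```text
(596, 782, 3)
side A 0.005 0.03 613 [ 0.557 -0.415  0.146  0.549  9.83 ] zmax 0.03
side A 0.03 0.06 723 [ 5.3600e-01 -2.2600e-01  1.6800e-01  7.1000e-02  8.6257e+01] zmax 0.059
side A 0.06 0.115 165 [ 5.35e-01 -2.37e-01  1.50e-01  5.00e-03  8.66e+01] zmax 0.115
side A 0.115 0.17 103 [ 5.3500e-01 -2.3000e-01  1.2700e-01  7.0000e-03  8.6933e+01] zmax 0.17
side A 0.175 0.24 171 [ 5.3500e-01 -2.3100e-01  7.3000e-02  1.8000e-02  8.3321e+01] zmax 0.238
side B 0.005 0.03 342 [ 0.357 -0.472  0.272  0.579  6.365] zmax 0.03
side B 0.03 0.06 352 [ 3.6500e-01 -2.1400e-01  1.7000e-02  1.9400e-01  8.6129e+01] zmax 0.06
side B 0.06 0.115 948 [ 3.6500e-01 -2.1300e-01  1.7000e-02  1.9600e-01  8.6603e+01] zmax 0.115
side B 0.115 0.17 728 [ 3.6400e-01 -2.1500e-01  1.9000e-02  1.9400e-01  8.6634e+01] zmax 0.17
side B 0.175 0.24 593 [ 3.6800e-01 -2.1400e-01  1.7000e-02  1.1900e-01  8.5504e+01] zmax 0.24
side B 0.24 0.4 753 [ 3.6500e-01 -2.1300e-01  2.8000e-02  9.8000e-02  8.6984e+01] zmax 0.311
side stand 0.005 0.03 2344 [0.548 0.122 0.183 0.312 9.15 ] zmax 0.03
side stand 0.03 0.06 79 [ 0.512  0.187  0.
[... 920 characters left out ...]
01  8.6129e+01] zmax 0.115
top B 0.115 0.17 159 [ 3.6200e-01 -2.1200e-01  8.0000e-03  1.9400e-01  8.6223e+01] zmax 0.168
top B 0.175 0.24 64 [ 3.6600e-01 -2.1200e-01  6.0000e-03  1.1600e-01  8.5804e+01] zmax 0.207
top B 0.24 0.4 306 [ 3.6200e-01 -2.1200e-01  2.4000e-02  9.8000e-02  8.7354e+01] zmax 0.316
top stand 0.005 0.03 1368 [0.535 0.195 0.193 0.212 0.563] zmax 0.028
top stand 0.03 0.06 8 [4.9900e-01 1.8400e-01 7.0000e-03 2.3000e-02 3.8203e+01] zmax 0.056
top stand 0.06 0.115 14 [4.9700e-01 1.8700e-01 2.0000e-03 2.3000e-02 1.6935e+01] zmax 0.108
top stand 0.115 0.17 61 [ 0.53   0.179  0.071  0.053 14.212] zmax 0.17
top stand 0.175 0.24 128 [ 0.519  0.195  0.07   0.057 47.998] zmax 0.191
```

View pics/crop1.png

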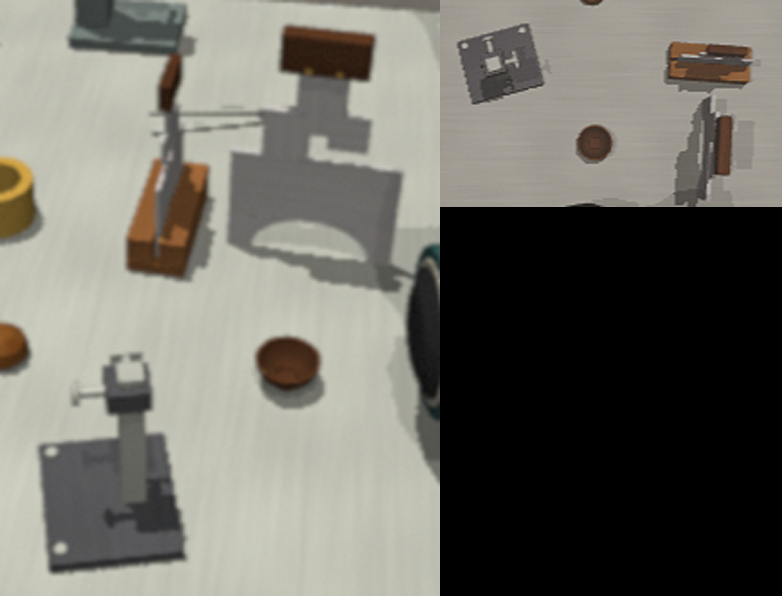

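Run:
```python
from h import *
import pickle
d=pickle.load(open("d0.pkl","rb"))
img=np.full((560,800,3),255,np.uint8)
P={n:cloud(d[n]) for n in d}
# left: stand plan x up, y left, 2px/mm, centre (.53,.19) ; right: template elevation: world y left, z up
for n,(r0,r1,c0,c1) in(("side",(235,325,250,315)),("top",(203,256,200,258))):
    p=P[n][r0:r1,c0:c1].reshape(-1,3); bgr=d[n]["frame"][r0:r1,c0:c1].reshape(-1,3)
    for q,c in zip(p,bgr):
        if np.isfinite(q).all() and q[2]>.006:
            col=(200,200,200) if q[2]<.03 else (0,160,0) if q[2]<.115 else (0,0,255) if q[2]<.172 else (255,0,0)
            if n=="side" and q[2]>.115: col=(0,140,255) if q[2]<.172 else (255,0,255)
            cv2.circle(img,(int(200-(q[1]-.19)*2000),int(280-(q[0]-.53)*2000)),2 ,col,-1)
for n,(r0,r1,c0,c1),col in(("side",(115,210,285,325),(0,0,255)),("top",(212,246,315,372),(255,0,0))):
    p=P[n][r0:r1,c0:c1].reshape(-1,3)
    for q in p:
        if np.isfinite(q).all() and q[2]>.055 and abs(q[0]-.535)<.02: cv2.circle(img,(int(600-(q[1]+.23)*2000),int(540-q[2]*2000)),2,col,-1)
# grid ticks
for k in range(-4,5): cv2.putText(img,f"{.19+k*.02:.2f}",(200-k*40-12,555),0,.35,(0,0,0)); cv2.putText(img,f"{.53+k*.02:.2f}",(0,280-k*40),0,.35,(0,0,0)); cv2.putText(img,f"{-.23+k*.02:.2f}",(600-k*40-12,555),0,.35,(0,0,0))
cv2.imwrite("pics/plot1.png",img)
```

```text
(no output)
```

View pics/plot1.png

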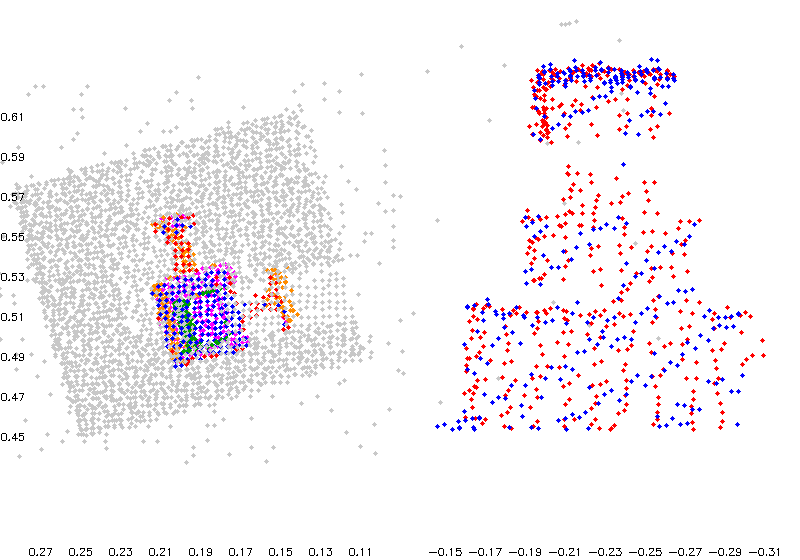

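The target is A, in the rest: blade about 140 mm and grip 70 x 16 mm, where B's blade is about 195 mm. Its slot opens toward world +y. The stand has two arms. The long side of the base (150 mm) gives the stand's y, so the pin is the arm toward world +x with its head near (0.556, 0.20), and the arm toward -y is the clamp screw. Next I'll refine the stand fit and grasp.

```bash
cat >> h.py <<'E'
def ori(phi,flip=0):   # tool down, jaw axis along (cos phi, sin phi)
    y=np.array([np.cos(phi),np.sin(phi),0]); 
    if flip: y=-y
    z=np.array([0,0,-1.]); x=np.cross(y,z)
    return R.from_matrix(np.c_[x,y,z]).as_rotvec()
def st():
    s=monitor.state(); return round(s["time"],2),np.round(s["ee_pos"],4),np.round(s["force"],2),np.round(s["ft_torque"],3),round(s["grip_width"],4)
E
python3 - <<'E'
from h import *
import pickle
d=pickle.load(open("d0.pkl","rb"))
for n,(r0,r1,c0,c1),g in(("side",(235,325,250,315),(115,210,285,325)),("top",(203,256,200,258),(212,246,315,372))):
    P=cloud(d[n]); p=P[r0:r1,c0:c1].reshape(-1,3); p=p[np.isfinite(p).all(1)]
    # base: dilate-filter by dense grid to drop outliers
    b=p[(p[:,2]>.009)&(p[:,2]<.02)]
    from scipy.spatial import cKDTree
    k=np.array([len(i) for i in cKDTree(b[:,:2]).query_ball_point(b[:,:2],.006)]); b=b[k>=np.median(k)*.35]
    r=cv2.minAreaRect(b[:,:2].astype(np.float32)); print(n,"base",np.round(r[0],4),np.round(r[1],4),round(r[2],2))
    u=np.array([.97,.245]); o=np.array([.5335,.195])
    h=p[(p[:,2]>.11)&(p[:,2]<.2)]; s=(h[:,:2]-o)@u; l=(h[:,:2]-o)@np.array([-u[1],u[0]])
    for nm,a,bb in(("pin",-.008,.010),("head",.012,.03),("screw",-.06,0)):
        m=(s>a)&(s<bb)&(abs(l)<.022) if nm!="screw" else (l<-.028)
        if m.sum()>3: print(nm,m.sum(),"s",np.percentile(s[m],[3,97]).round(4),"lat mean/pct",l[m].mean().round(4),np.percentile(l[m],[3,97]).round(4),"z",np.percentile(h[m,2],[3,50,97]).round(4))
    q=P[g[0]:g[1],g[2]:g[3]].reshape(-1,3); q=q[np.isfinite(q).all(1)]
    q=q[(abs(q[:,0]-.534)<.02)&(q[:,2]>.06)]
    for lo,hi in((.06,.11),(.19,.24)):
        m=q[(q[:,2]>lo)&(q[:,2]<hi)]; f=np.polyfit(m[:,1]+.231,m[:,0],1); print("tmpl",lo,f.round(4),np.percentile(m[:,1],[2,98]).round(4))
s=monitor.state(); print(R.from_rotvec(s["ee_rot"]).as_matrix().round(2).tolist())
for fl in(0,1):
    for pos,ph in(([.534,-.2315,.33],-.06),([.5335,.195,.33],.247)):
        print(fl,inverse_kinematics(pos,ori(ph,fl)))
E
```

```text
side base [0.5341 0.1941] [0.13   0.1544] 16.09
pin 90 s [-0.0074  0.0083] lat mean/pct 0.0027 [-0.0193  0.0194] z [0.1571 0.1746 0.1804]
head 47 s [0.0132 0.0298] lat mean/pct 0.0034 [-0.0033  0.0109] z [0.1612 0.1708 0.1781]
screw 53 s [-0.0353 -0.0085] lat mean/pct -0.0413 [-0.047  -0.0348] z [0.1592 0.1681 0.1723]
tmpl 0.06 [0.0686 0.5337] [-0.3041 -0.163 ]
tmpl 0.19 [0.1087 0.5333] [-0.2645 -0.1963]
top base [0.5327 0.197 ] [0.133  0.1502] 16.0
pin 35 s [-0.0077  0.0092] lat mean/pct 0.0009 [-0.0168  0.0171] z [0.1645 0.1759 0.1813]
head 25 s [0.0141 0.0283] lat mean/pct 0.0015 [-0.0086  0.0111] z [0.1644 0.1692 0.1779]
screw 21 s [-0.0387 -0.0138] lat mean/pct -0.0368 [-0.0412 -0.029 ] z [0.1579 0.1669 0.1751]
tmpl 0.06 [0.0583 0.5303] [-0.2976 -0.1633]
tmpl 0.19 [0.0564 0.5309] [-0.2652 -0.1981]
[[0.97, 0.22, -0.0], [0.22, -0.97, 0.0], [0.0, -0.0, -1.0]]
0 [-4.52892373e-01 -8.81667248e-02  1.41998809e+00 -4.44089210e-16
  1.80977129e+00 -3.92892373e-01]
0 [ 3.05517669e-01 -1.18470851e-01  1.44798189e+00 -4.44089210e-16
  1.81208161e+00  5.85176691e-02]
1 [-4.52892373e-01 -8.81667248e-02  1.41998809e+00 -4.44089210e-16
  1.80977129e+00  2.74870028e+00]
1 None
```

Run:
```python
from h import *
import pickle
d=pickle.load(open("d0.pkl","rb"))
o=np.array([.5335,.1955]);ph=np.radians(16);u=np.array([np.cos(ph),np.sin(ph)]);v=np.array([-u[1],u[0]])
for n,(r0,r1,c0,c1) in(("side",(235,325,250,315)),("top",(203,256,200,258))):
    p=cloud(d[n])[r0:r1,c0:c1].reshape(-1,3); p=p[np.isfinite(p).all(1)&(p[:,2]>.15)]
    s=(p[:,:2]-o)@u;l=(p[:,:2]-o)@v
    m=(abs(l)<.025); print(n,np.histogram(s[m],np.arange(-.06,.045,.005)))
    for a,b in((-.06,-.005),(.002,.014),(.016,.03)):
        k=m&(s>a)&(s<b); print(a,np.percentile(l[k],[3,50,97]).round(4),np.percentile(p[k,2],[3,50,97]).round(4))
eoat.grip(.093,20)
arm.move_to([.532,-.231,.33],ori(-.06))
arm.line_to([.532,-.231,.198],feed=.12)
print(st())
eoat.grip(.0,40); arm.sleep(.2); print(st())
arm.line_to([.532,-.231,.205],feed=.03); print(st())
```

```text
side (array([ 0,  0,  0, 16, 38, 40, 44, 43, 41, 46, 38, 48, 12,  8, 10,  8, 11,
       23,  1,  0]), array([-6.00000000e-02, -5.50000000e-02, -5.00000000e-02, -4.50000000e-02,
       -4.00000000e-02, -3.50000000e-02, -3.00000000e-02, -2.50000000e-02,
       -2.00000000e-02, -1.50000000e-02, -1.00000000e-02, -5.00000000e-03,
       -2.77555756e-17,  5.00000000e-03,  1.00000000e-02,  1.50000000e-02,
        2.00000000e-02,  2.50000000e-02,  3.00000000e-02,  3.50000000e-02,
        4.00000000e-02]))
-0.06 [-0.0168  0.011   0.0192] [0.1545 0.1773 0.1885]
0.002 [-0.0042 -0.0001  0.0041] [0.1601 0.1678 0.1712]
0.016 [-0.0047  0.0031  0.0096] [0.1603 0.1715 0.1784]
top (array([ 0,  0,  0, 22, 20, 22, 23, 18, 21, 15, 18, 12,  6,  4,  4,  6,  9,
        8,  0,  0]), array([-6.00000000e-02, -5.50000000e-02, -5.00000000e-02, -4.50000000e-02,
       -4.00000000e-02, -3.50000000e-02, -3.00000000e-02, -2.50000000e-02,
       -2.00000000e-02, -1.50000000e-02, -1.00000000e-02, -5.00000000e-03,
       -2.77555756e-17,  5.00000000e-03,  1.00000000e-02,  1.50000000e-02,
        2.00000000e-02,  2.50000000e-02,  3.00000000e-02,  3.50000000e-02,
        4.00000000e-02]))
-0.06 [-0.0194 -0.0008  0.0191] [0.1612 0.1782 0.1896]
0.002 [-0.0027  0.0014  0.0058] [0.164  0.1664 0.17  ]
0.016 [-0.0099  0.0009  0.0098] [0.1644 0.1699 0.1781]
(3.68, array([ 0.5323, -0.2311,  0.1989]), array([-1.11, -0.12, -0.85]), array([-0.009, -0.062, -0.001]), 0.0931)
(5.08, array([ 0.532, -0.231,  0.198]), array([-0.24, -0.4 ,  0.29]), array([-0.068, -0.144, -0.028]), 0.0148)
(5.47, array([ 0.5321, -0.231 ,  0.2052]), array([ 0.19, -0.46, -1.76]), array([-0.   , -0.042, -0.012]), 0.0149)
```

```bash
cat >> h.py <<'E'
PH=np.radians(16);u=np.array([np.cos(PH),np.sin(PH)]);v=np.array([-u[1],u[0]]);PIN=np.array([.5434,.199])
DZ=.184 # TCP height above template origin
def T(s,l,z): return [*(PIN+s*u+l*v),z+DZ]   # TCP for template origin at s,l from pin, height z
E
python3 - <<'E'
from h import *
arm.line_to([.532,-.231,.33],feed=.15); print(st())
arm.move_to(T(0,-.115,.14),ori(PH)); print(st())
arm.line_to(T(0,-.115,.035),feed=.12)
arm.line_to(T(0,-.085,.035),feed=.1); print(st())
c=[]
for n in("side","top"):
    f=grab_frame(n); P=cloud(f); K=np.array(f["camera_matrix"])
    uv=cv2.projectPoints(np.array([[*PIN,.165]]),np.array(f["rvec"]),np.array(f["tvec"]),K,None)[0].ravel().astype(int)
    print(n,uv); c.append(cv2.resize(f["frame"][uv[1]-60:uv[1]+60,uv[0]-45:uv[0]+45],None,fx=4.4,fy=4.4,interpolation=cv2.INTER_CUBIC))
    q=P.reshape(-1,3); q=q[np.isfinite(q).all(1)]; s=(q[:,:2]-PIN)@u; l=(q[:,:2]-PIN)@v
    m=(abs(s)<.011)&(l>-.16)&(l<-.01)&(q[:,2]>.04)&(q[:,2]<.132)
    if m.sum()>5: print(m.sum(),"plate s",np.polyfit(l[m]+.085,s[m],1).round(4),np.polyfit(q[m,2]-.09,s[m],1).round(4),np.percentile(l[m],[2,98]).round(4),"top z",np.percentile(q[m,2],98).round(4))
cv2.imwrite("pics/appr.png",np.hstack(c))
E
```

```text
(6.45, array([ 0.5318, -0.2309,  0.3288]), array([-0.  , -0.34, -3.33]), array([-0.039, -0.137,  0.043]), 0.0149)
(7.67, array([0.5752, 0.0875, 0.3239]), array([-0.16, -0.03, -2.62]), array([-0.066, -0.067, -0.035]), 0.0149)
(9.15, array([0.5668, 0.1177, 0.2192]), array([ 0.55, -0.69, -2.64]), array([-0.054, -0.158, -0.022]), 0.015)
side [275 256]
109 plate s [-0.0199  0.0045] [-0.0158  0.004 ] [-0.1524 -0.0175] top z 0.13
top [222 220]
40 plate s [ 0.0026 -0.0011] [-0.0108 -0.0011] [-0.1537 -0.0161] top z 0.1267
```

View pics/appr.png

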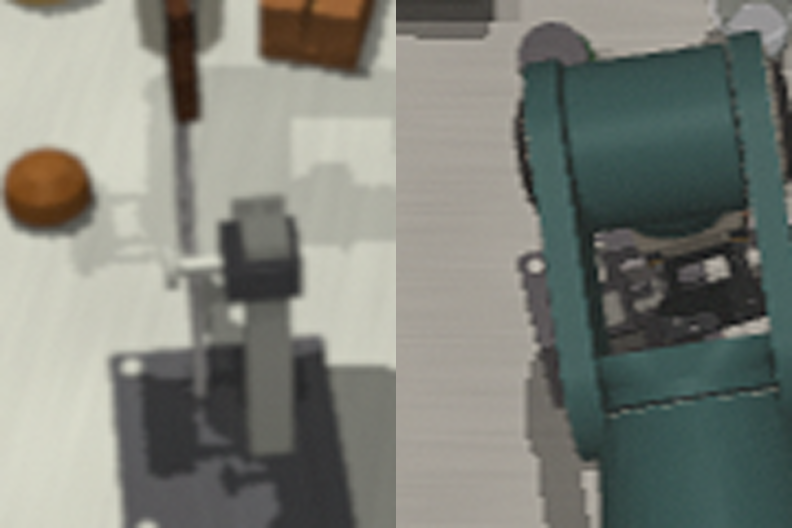

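The side crop shows the plate hanging upright. Seen past the pin, at about (195,265), it lies between the block face (222) and the head (170). The lateral position matches at -0.085, and the two cameras put s between -1 and +4 mm, so I'll shift by -1.5 mm. Now I'll feel for the pin with the ledge.

Run:
```python
from h import *
S=-.0015
arm.line_to(T(S,-.055,.035),feed=.08)
arm.line_to(T(S,-.055,.050),feed=.05); arm.sleep(.2)
def F(): 
    return np.mean([(arm.sleep(.02),monitor.state()["force"])[1] for _ in range(5)],0)
b=F(); print(st(),b.round(2))
z=.050
while z<.085:
    z+=.001; arm.line_to(T(S,-.055,z),feed=.02); f=F()-b
    print(round(z,4),f.round(2),end=" ")
    if f[2]<-2.5: break
print(st())
```

```text
(10.51, array([0.5571, 0.1457, 0.2338]), array([ 0.33,  0.5 , -1.68]), array([-0.1  , -0.138,  0.027]), 0.0148) [ 0.09 -0.02 -1.8 ]
0.051 [-0.21 -0.11 -0.54] 0.052 [-0.68  0.22 -0.75] 0.053 [-0.24  0.24 -0.22] 0.054 [ 0.05 -0.31 -0.54] 0.055 [-0.22  0.49 -0.42] 0.056 [-0.29 -0.19 -0.36] 0.057 [ 0.4  -0.38 -0.71] 0.058 [-0.12  0.3  -0.48] 0.059 [ 0.04  0.84 -1.38] 0.06 [-0.65  3.27 -8.29] (13.84, array([0.5569, 0.1459, 0.2434]), array([ 1.000e-02,  3.160e+00, -1.017e+01]), array([0.578, 0.042, 0.025]), 0.015)
```

Contact is at about z = 0.0589, so the pin axis is near 0.164 m. I'll drop 1.5 mm and slide in under force watch.

Run:
```python
from h import *
S=-.0015; z=.0573
arm.line_to(T(S,-.055,z),feed=.02); arm.sleep(.2)
def F(): 
    return np.mean([(arm.sleep(.02),monitor.state()["force"])[1] for _ in range(5)],0)
b=F(); print(st(),b.round(2))
l=-.055
while l<.008:
    l+=.004 if l<-.008 else .001
    arm.line_to(T(S,l,z),feed=.04); f=F()-b
    print(round(l,4),np.round([f[:2]@u,f[:2]@v,f[2]],2).tolist(),end=" ")
    if np.linalg.norm(f)>3: break
print(st())
```

```text
(14.41, array([0.5572, 0.1457, 0.2415]), array([ 0.12, -0.04, -1.8 ]), array([ 0.046, -0.082,  0.034]), 0.0153) [ 0.01  0.08 -2.07]
-0.051 [-0.12, 0.05, -0.06] -0.047 [-0.23, -0.24, 0.03] -0.043 [-0.12, -0.16, -0.3] -0.039 [0.1, -0.38, -0.16] -0.035 [0.15, 0.14, -0.24] -0.031 [-0.05, -0.04, 0.04] -0.027 [0.33, -0.24, -0.21] -0.023 [-0.49, -0.06, 0.07] -0.019 [-0.06, -0.18, 0.44] -0.015 [0.28, -0.22, 0.33] -0.011 [-0.02, -0.26, -0.55] -0.007 [-0.01, -0.21, -0.01] -0.006 [-0.26, -0.27, -0.13] -0.005 [-0.11, -0.17, 0.14] -0.004 [0.32, -0.1, -0.61] -0.003 [0.26, 0.03, -0.02] -0.002 [-0.3, -0.14, -0.21] -0.001 [0.05, -0.19, -0.08] 0.0 [0.14, 0.05, -0.09] 0.001 [0.23, 0.16, -0.07] 0.002 [-0.13, -0.23, -0.03] 0.003 [-0.08, -0.16, -0.19] 0.004 [0.08, 0.02, 0.17] 0.005 [0.02, -0.84, -0.23] 0.006 [-0.06, -1.12, -0.77] 0.007 [0.0, -1.04, -0.8] 0.008 [-0.39, -1.29, -1.08] (23.41, array([0.5397, 0.2062, 0.2413]), array([-0.47, -1.25, -3.04]), array([-0.43 , -0.187,  0.021]), 0.0149)
```

Run:
```python
from h import *
S=-.0015; z=.0573
def F(): 
    a=[(arm.sleep(.02),monitor.state())[1] for _ in range(5)]
    return np.mean([np.r_[x["force"],x["ft_torque"]] for x in a],0)
for l in(.006,.004):
    arm.line_to(T(S,l,z),feed=.03); print(l,F().round(2))
b=F()
while z>.041:
    z-=.001; arm.line_to(T(S,l,z),feed=.02); f=F()
    print(round(z,4),np.round([f[:2]@u,f[:2]@v,f[2],f[3]],2).tolist(),end=" ")
    if f[2]-b[2]>1.3 or np.linalg.norm(f[:2])>4: break
print(st())
```

```text
0.006 [ 0.25 -0.78 -2.17 -0.29 -0.17  0.01]
0.004 [ 0.12  0.08 -1.72 -0.08 -0.13  0.  ]
0.0563 [-0.14, 0.08, -2.42, -0.08] 0.0553 [-0.17, -0.32, -2.32, -0.08] 0.0543 [0.02, -0.2, -2.4, -0.09] 0.0533 [0.17, -0.58, -2.21, -0.12] 0.0523 [0.09, -0.14, -2.24, -0.07] 0.0513 [0.15, -0.25, -2.25, -0.07] 0.0503 [-0.31, -0.27, -2.05, -0.07] 0.0493 [0.05, -0.44, -2.21, -0.09] 0.0483 [0.3, 0.12, -2.21, -0.09] 0.0473 [0.36, -0.3, -2.63, -0.1] 0.0463 [-0.03, -0.65, -2.66, -0.08] 0.0453 [-0.24, -0.21, -2.39, -0.09] 0.0443 [0.04, -0.41, -2.23, -0.11] 0.0433 [-0.29, 0.1, 2.65, -0.04] (28.82, array([0.541 , 0.2025, 0.2276]), array([-0.34, -0.49,  3.61]), array([ 0.007, -0.065,  0.009]), 0.0152)
```

The seat is felt at z = 0.0438, which matches the predicted 0.0439. Now release and retreat.

Run:
```python
from h import *
S=-.0015
arm.line_to(T(S,.004,.0438),feed=.02); arm.sleep(.2); print(st())
eoat.grip(.018,5); arm.sleep(.3); print(st())
eoat.grip(.05); arm.sleep(.3); print(st())
arm.line_to(T(S,.004,.16),feed=.1); arm.sleep(.5); print(st())
p=T(S,-.2,.20); arm.move_to([p[0]-.05,p[1]-.1,p[2]],ori(PH)); arm.sleep(.5)
c=[]
for n in("side","top"):
    f=grab_frame(n); P=cloud(f); K=np.array(f["camera_matrix"])
    uv=cv2.projectPoints(np.array([[*PIN,.165]]),np.array(f["rvec"]),np.array(f["tvec"]),K,None)[0].ravel().astype(int)
    c.append(cv2.resize(f["frame"][uv[1]-60:uv[1]+60,uv[0]-45:uv[0]+45],None,fx=4.4,fy=4.4,interpolation=cv2.INTER_CUBIC))
    q=P.reshape(-1,3); q=q[np.isfinite(q).all(1)]; s=(q[:,:2]-PIN)@u; l=(q[:,:2]-PIN)@v
    for lo,hi in((.06,.135),(.225,.27)):
        m=(abs(s)<.03)&(abs(l)<.08)&(q[:,2]>lo)&(q[:,2]<hi)
        if lo<.1: m&=(abs(s)<.011)
        if m.sum()>5: print(n,lo,m.sum(),"s(l)",np.polyfit(l[m],s[m],1).round(4),"l",np.percentile(l[m],[2,98]).round(4),"z98",np.percentile(q[m,2],98).round(4), "z(l) top", np.round([np.percentile(q[m&(l<-.01),2],97),np.percentile(q[m&(l>.015),2],97)],4))
cv2.imwrite("pics/end.png",np.hstack(c)); print(st())
```

```text
(29.27, array([0.5409, 0.2024, 0.2278]), array([-0.07,  0.69,  1.04]), array([-0.014, -0.113, -0.038]), 0.0151)
(29.87, array([0.5408, 0.2024, 0.2278]), array([-0.31, -0.05,  0.64]), array([-0.053, -0.086,  0.006]), 0.018)
(30.88, array([0.5409, 0.2024, 0.2278]), array([-0.4 ,  0.01, -0.31]), array([ 0.016, -0.142,  0.059]), 0.0499)
(32.69, array([0.5408, 0.2024, 0.344 ]), array([0.22, 0.14, 0.44]), array([-0.041, -0.113,  0.009]), 0.0496)
side 0.06 87 s(l) [-0.0191  0.0027] l [-0.0619  0.069 ] z98 0.1326 z(l) top [0.1262 0.1324]
side 0.225 242 s(l) [0.0057 0.0005] l [-0.0302  0.0377] z98 0.2661 z(l) top [0.2664 0.2641]
top 0.06 99 s(l) [ 0.0015 -0.003 ] l [-0.0682  0.0678] z98 0.1345 z(l) top [0.1338 0.1316]
top 0.225 150 s(l) [ 0.0117 -0.0033] l [-0.03    0.0383] z98 0.2682 z(l) top [0.2676 0.2662]
(34.44, array([ 0.5471, -0.0936,  0.384 ]), array([0.1 , 0.22, 0.6 ]), array([-0.031, -0.084,  0.035]), 0.0499)
```

View pics/end.png

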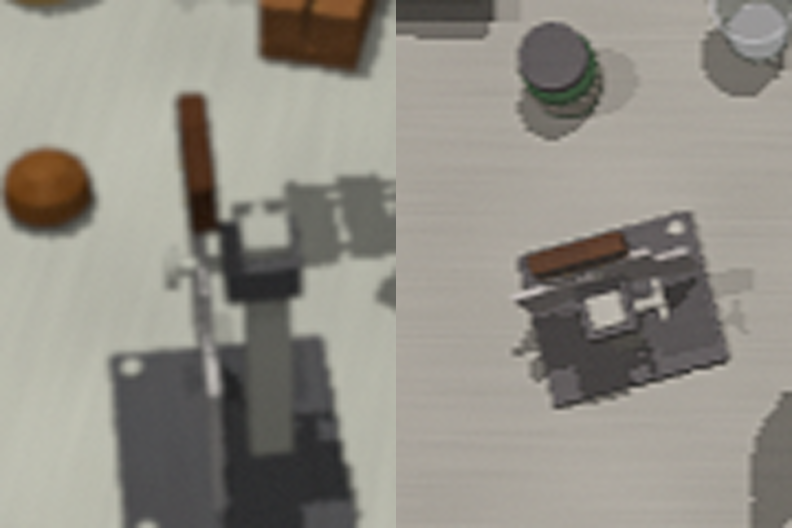

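The crops show the template hanging free between block and head, upright and square (grip at about (197,160) in the side crop). It is centred, and the bystanders in view have not moved.

```bash
python3 -c "
from h import *
arm.sleep(.5); arm.finish_job(); print(st())"
```

```text
the job is handed in; nothing more can be done
the job is handed in; nothing more can be done
```

The template is hanging on the stand's pin on its own, and I handed the job in at about 35 s of the 59 s allowed. No verdict was reported.

**What I did**
- I chose the template in the rest block by its measured size: blade about 140 mm, against about 195 mm on the larger one.
- I pinched it by the grip, lifted it clear, turned it square to the pin and came in from the side its slot opens on.
- I raised the ledge until it touched the pin. Contact put the pin's axis at about 164 mm, 9 mm above nominal.
- I dropped 1.5 mm and slid the slot on until I felt its end. After backing off to the pocket's centre, I let it down until it seated.
- I then released it and moved the arm clear.

**Last checks**
- **Seat height:** felt at 43.8 mm for the template's lower edge, against 43.9 mm predicted from the ledge contact.
- **Grip:** its top measured 264–268 mm, against 263 mm expected.
- **Position:** the pocket sits between block and head. The grip lies along the stand's y within about 0.01 rad. The last images show the plate upright; I judged that by eye and did not measure it.
- **Force:** the largest reading in the step-by-step force log was about 8 N, at the ledge touch.
- **Surroundings:** the jar, tumbler and paperweight looked unmoved in the last crops; I did not measure any of the bystanders.

**Disagreements**
- The two cameras differed by up to about 6 mm on the plate's position along the pin, where there was 9.5 mm of clearance each side.
- I touched the slot's end about 3 mm later than vision predicted. I pushed on another 3 mm at about 1 N before backing off.

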